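Put the pile of coasters away in the sloping lipped holder

ROBOT

A 6-joint arm with a two-finger parallel gripper is mounted at the origin on the work surface. World frame = base frame: x ahead of the robot, y to its left, z up, the work surface at z = 0. Lengths are in mm, angles in rad, forces in N, time in s.
With the tool pointing down it reaches from about 275 to 850 mm from the base axis. Payload 5.2 kg.
Tool frame: the origin (TCP) lies at the very end of the fingers, on their centre line; the grasp point (between the pads) lies 19 mm behind it; z points along the fingers, y is the line along which they close (so a half turn about z gives the same grasp; the last joint's range is limited). The gripper opens to 85 mm and grips with 20 to 120 N. Pads are 22 mm wide; open, the fingers measure 114 mm over their backs; the gripper's body (76 mm by 85 mm) begins 54 mm behind the grasp point. The pads swing forward as they close: fully open they stand 13 mm farther back than shut.
Start: joints at [-1.542, 0.259, 1.535, -0, 1.348, -0.203], TCP at [126.372, -535.29, 210.81] pointing down, gripper open.
Joint ranges: [-3.14, 3.14], [-0.91, 2.08], [0.19, 2.58], [-1.22, 4.36], [0.22, 2.71], [-3.12, 3.12]. Speed limits (rad/s): [2.57, 2.57, 3.14, 3.14, 3.14, 3.14].

INTERFACE

Orientations are given as a 3x3 rotation matrix whose columns are the frame's x, y, z axes.
In Python, from plant import sensors, cams, order gives the robot as it stands.
- The arm moves only by the shell command python3 -m pendant 'ROWS' [FORCE]. ROWS is JSON, a list of rows, each a list of 7 numbers: the shift along the tool's x, y, z in m, then the turn, a rotation vector about the tool's x, y, z in rad, then the closure in counts, from 0 (fully open) to 255 (shut). A call has 1 to 8 rows; each row shifts and turns the commanded pose from where the row before left it, along the tool's axes as they then stand; what a row does not reach is not made up. A row lasts 1/12 s, in which the tool goes at most 41.7 mm and 7.16 degrees, less where a joint would pass 70% of its speed; a pose out of reach is approached as far as the arm can. A call is refused whole if a number of a shift passes 0.0417 or a number of a turn 0.125, either way. A call with a gripper value outside its range is refused whole. The fingers move at their own pace and stop on an object; FORCE is the grip in N (left out, the last holds). Time passes only in rows, so rows that do not move let the fingers close. It gives the time, the measured TCP pose, the force, the opening and the grip force at its end, in the units of the state.
- sensors.read_state(): the state, without advancing time (a new reading comes with each control period).
- cams.snapshot(name): name is "scene" or "top"; returns the picture (420x560x3 uint8, red, green, blue); there is no depth.
- cams.camera_model(name): a dict with "fovy" (degrees; the focal length in pixels is half the picture's height over the tangent of half this angle, whatever the lens; pixels are square), "cx", "cy" (the principal point, pixels), "extrinsics" (4x4, takes a point from camera to world coordinates). Camera axes: x right, y up, looking along -z (the intrinsics and any distortion apply to the point x, -y, -z); pixel columns grow to the right and rows downward; lengths in mm; the calibration is good to about 2 mm. A picture is of the moment at which its call begins. camera_model takes no time and is no camera call.
- order.sign_off(): hands the job in; it is judged then, once.
The state is a dict: "t": time; "joint_pos": joint angles; "joint_vel": joint speeds; "tau": joint torques, N m; "ee_pos": TCP position; "tcp_rot": TCP orientation; "ft_force": force on the tool from outside, world axes, zero at the start; "torque": the same for the moment, N m; "opening": finger opening in mm; "grasp_force": force on a finger pad.
Only numpy, scipy, OpenCV 4.12 (cv2) and the standard library are available. Lean on these libraries where they do the work, as an engineer would, in place of code of your own. Each camera call takes 0.05 s, during which the arm holds its last target. There are 200 camera calls.

TASK

Pick up the three wooden coasters from the cutting board all together as one pile and put them away in the sloping steel holder: tilt the pile so that its lower end slips under the curled lip, then swing the upper end down until all three lie flat and fully home inside the holder. Let go and leave everything else where it stands.

Things in the scene. Friction and masses are not known exactly. Their poses are not given: they have to be found in the camera images.
- mid_a (a point): Centre of the bottom one of three alike wooden slabs (coasters), 88 x 60 x 9 mm along its x, y, z, about 40 g. They lie squarely on one another, an 88 x 60 x 27 mm pile that a gripper takes across its 60 mm width, on a fixed wooden cutting board (220 x 170 x 15 mm, top 15 mm above the work surface).
- coaster_a: The same bottom coaster; origin at the centre of its underside.
- mid_b (a point): Centre of the middle one of three alike wooden slabs (coasters), 88 x 60 x 9 mm along its x, y, z, about 40 g. It lies squarely on the one below.
- coaster_b: The same middle coaster; origin at the centre of its underside.
- mid_c (a point): Centre of the top one of three alike wooden slabs (coasters), 88 x 60 x 9 mm along its x, y, z, about 40 g. It lies squarely on the one below.
- coaster_c: The same top coaster; origin at the centre of its underside.
- tray: Steel coaster holder, fixed: a snug open tray sloping 22 degrees, rising away from the robot. Origin: centre of its underside, 50 mm above the work surface. x: up the slope, y: across, z: square to the floor (all below in this frame). Floor top at z = 3 mm. Inside: x -46 to +46 mm, y -32 to +32 mm. Walls 3 mm thick.
- lip (a point): Middle of the inner lower edge of the curled lip on the lower wall, at tray x -35, z 35 mm. The lip reaches 11 mm in over the tray, underside 32 mm above the floor, 3 mm thick. It blocks a straight drop: the pile's lower end must slide under it, tilted 6 to 20 degrees steeper than the floor, until it meets the lower wall (x -46); then its upper end swings down.
- upper_rim (a point): Middle of the top inner edge of the low upper wall, at tray x +46, z 11 mm: 8 mm above the floor; 3 mm thick.
- side_gap (a point): Centre of the tray floor's top, between the open sides. Sides have only corner cheeks: x -46 to -26 (top at z 28 mm) and x +32 to +46 (top at z 11 mm). Between them the fingers have free room: there the floor is only 54 mm wide, from x -27 to +31 mm.
- cooker: Bystander: silver egg cooker with a domed top and a knurled knob, 170 mm across, 148 mm high; origin at the centre of its underside.
- jar: Bystander: glass jar with a steel screw cap, 72 mm across, 110 mm high; origin at the centre of its underside.
- shaker: Bystander: white ceramic salt shaker, 40 mm across, 80 mm high, often standing between board and holder; origin at the centre of its underside.
- cup_a: Bystander: dark silicone egg cup, 48 mm across, 45 mm high, standing on the far part of the cutting board beyond the pile; origin at the centre of its underside.
- cup_b: Bystander: another dark silicone egg cup, same size, on the steel top; origin at the centre of its underside.
- mug: Bystander: white ceramic mug, 80 mm across, 90 mm high; origin at the centre of its underside.
Mind the look-alikes: they are no part of the job. What is shaped like the coaster_c but yellow is not meant.

How it is judged:
By the outcome, as a careful person would: the job done as asked, in the order asked, and still so for the second after the job is handed in, with the robot touching nothing.
It also fails if it takes over 51 s, if anything falls off the work surface, if the arm or the gripper's body presses on something with over 40 N, if the wrist force passes 120 N, or if a joint passes its speed limit or range.

## Working session

There is one attempt and no reset: what is moved stays moved. The work goes in short steps, Python scripts to look and compute and a shell command to move; the robot and the scene stay as the last step left them, time stands still between calls to the robot, and variables do not carry over. Pictures are saved under pics/ and viewed, at most 10 in all, crops included, and the job is handed in when it is done.

```bash
ls; mkdir -p pics; python3 - <<'E'
from plant import sensors,cams
import cv2,numpy as np
np.set_printoptions(precision=4,suppress=True)
for n in("scene","top"):
    im=cams.snapshot(n); cv2.imwrite(f"pics/{n}0.png",im[:,:,::-1]); m=cams.camera_model(n); print(n,m)
s=sensors.read_state(); print(s)
E
```

```text
pics
scene {'fovy': 51.20224790629475, 'cx': 279.34904600953615, 'cy': 208.8343907829008, 'extrinsics': array([[  -0.8417,   -0.3091,    0.4427, 1129.39  ],
       [   0.5394,   -0.5165,    0.6651,  835.1973],
       [   0.0231,    0.7986,    0.6015,  827.1159],
       [   0.    ,    0.    ,    0.    ,    1.    ]])}
top {'fovy': 52.376787935597704, 'cx': 278.61551377028104, 'cy': 203.98477932075323, 'extrinsics': array([[  -0.0192,    0.9884,   -0.1504,  424.5778],
       [  -0.9997,   -0.0166,    0.0185,    9.3039],
       [   0.0158,    0.1507,    0.9885, 1282.0397],
       [   0.    ,    0.    ,    0.    ,    1.    ]])}
{'t': 0.1, 'joint_pos': array([-1.5418,  0.2593,  1.536 , -0.    ,  1.348 , -0.2028]), 'joint_vel': array([-0.    , -0.002 , -0.0036,  0.0026, -0.0003,  0.0009]), 'tau': array([  0.0022, -44.6975, -29.1251,  -0.0004,   0.0062,   0.    ]), 'ee_pos': array([ 126.3647, -534.771 ,  210.0613]), 'tcp_rot': array([[ 0.9733,  0.2297, -0.0001],
       [ 0.2297, -0.9733,  0.0017],
       [ 0.0003, -0.0016, -1.    ]]), 'ft_force': array([-0.1301, -0.4082, -0.6206]), 'torque': array([ 0.047 ,  0.0045, -0.017 ]), 'grasp_force': 0.0, 'opening': 85.21719783520521}
```

View pics/scene0.png

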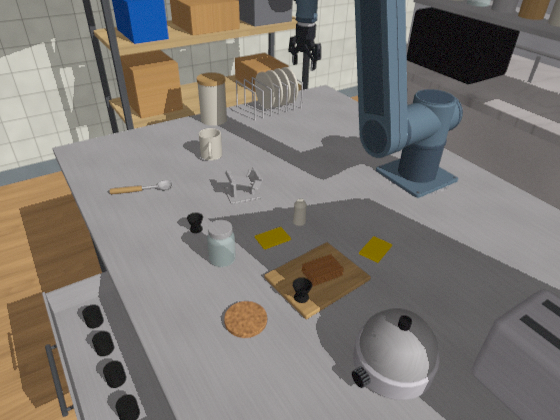

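View pics/top0.png

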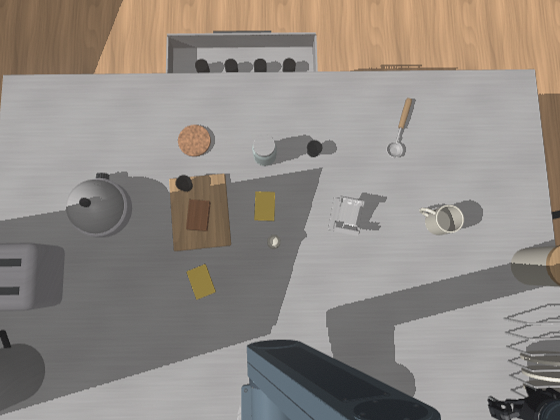

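Scene view: pile near (323,270), holder near (243,185), shaker (299,212). Top view: pile (199,215), holder (347,214), shaker (275,242), cup_a (184,183). Next, enlarged crops of the pile and holder.

```bash
python3 - <<'E'
import cv2,numpy as np
s=cv2.imread("pics/scene0.png");t=cv2.imread("pics/top0.png")
def c(im,x,y,w=50,h=37): return cv2.resize(im[y:y+h,x:x+w],(400,296),interpolation=cv2.INTER_CUBIC)
o=np.vstack([np.hstack([c(s,298,250),c(s,218,165)]),np.hstack([c(t,176,196),c(t,324,192)])])
cv2.imwrite("pics/crop1.png",o)
E
```

```text
(no output)
```

View pics/crop1.png

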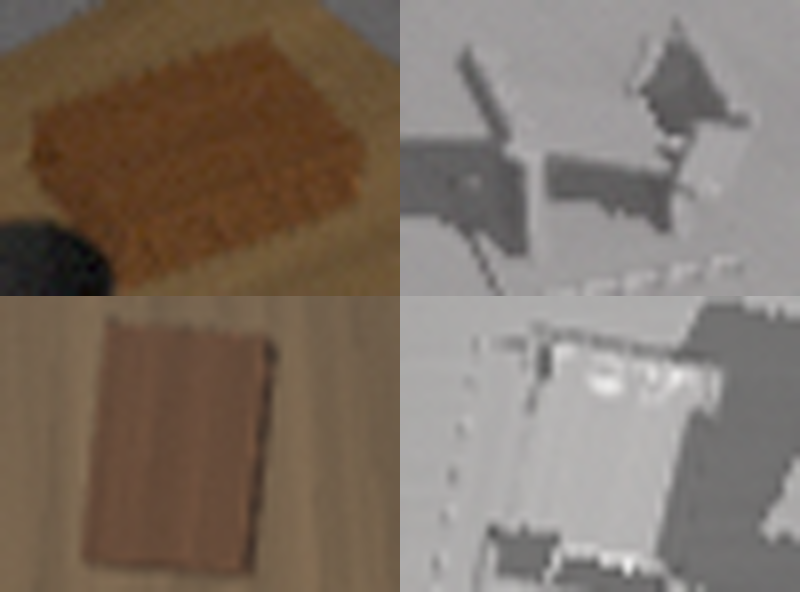

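```bash
python3 - <<'E'
import cv2,numpy as np
from plant import cams
def av(n): return np.mean([cams.snapshot(n).astype(float) for _ in range(4)],0)[:,:,::-1]
s=av("scene");t=av("top");np.save("s.npy",s);np.save("t.npy",t)
def c(im,x,y,w=50,h=75):
    p=im[y:y+h,x:x+w]; p=(p-p.min())/(p.max()-p.min())*255
    return cv2.resize(p.astype(np.uint8),(400,600),interpolation=cv2.INTER_CUBIC)
o=np.hstack([c(s,218,140),c(t,324,175)])
for k in range(0,800,40):
    cv2.line(o,(k,0),(k,6),(0,0,255)); 
for k in range(0,600,40):
    for x in(0,400): cv2.line(o,(x,k),(x+6,k),(0,0,255))
cv2.imwrite("pics/crop2.png",o)
E
```

```text
(no output)
```

View pics/crop2.png

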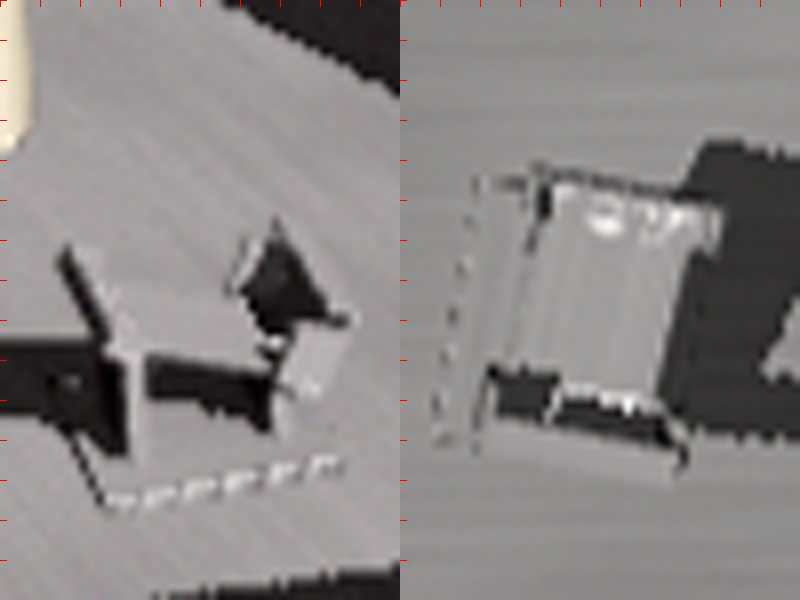

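Scene crop: the holder's upper wall runs (65,250)→(105,345), and the lip runs (275,220)→(350,320). Top crop: upper wall (538,168)→(722,208), lip (488,415)→(685,452). I'll triangulate these points and the pile corners.

```bash
cat > h.py <<'E'
import numpy as np,cv2
from plant import cams
np.set_printoptions(precision=3,suppress=True)
H=420
def cam(n):
    m=cams.camera_model(n); return H/2/np.tan(np.radians(m["fovy"]/2)),m["cx"],m["cy"],np.array(m["extrinsics"])
def ray(n,p):
    f,cx,cy,E=cam(n); d=E[:3,:3]@np.array([(p[0]-cx)/f,-(p[1]-cy)/f,-1]); return E[:3,3],d/np.linalg.norm(d)
def proj(n,P):
    f,cx,cy,E=cam(n); q=(np.atleast_2d(P)-E[:3,3])@E[:3,:3]; return np.c_[cx-f*q[:,0]/q[:,2],cy+f*q[:,1]/q[:,2]]
def tri(ps,pt):
    (a,u),(b,v)=ray("scene",ps),ray("top",pt)
    k=np.linalg.lstsq(np.c_[u,-v],b-a,rcond=None)[0]; A,B=a+k[0]*u,b+k[1]*v
    return (A+B)/2,np.linalg.norm(A-B)
def plane(n,p,z):
    o,d=ray(n,p); return o+d*(z-o[2])/d[2]
E
python3 - <<'E'
from h import *
S=lambda x,y:((x+.5)/8-.5+218,(y+.5)/8-.5+140)
T=lambda x,y:((x-399.5)/8-.5+324,(y+.5)/8-.5+175)
for n,a,b in[("upL(+y)",S(105,345),T(538,168)),("upR",S(65,250),T(722,208)),("lipL",S(350,320),T(488,415)),("lipR",S(275,222),T(685,452))]: print(n,*tri(a,b))
# pile by colour
t=np.load("t.npy").astype(np.uint8);s=np.load("s.npy").astype(np.uint8)
P=lambda x,y:((x+.5)/8-.5+298,(y+.5)/8-.5+250)
Q=lambda x,y:((x+.5)/8-.5+176,(y-295.5)/8-.5+196)
for n,a,b in[("far+y",P(32,112)and P(80,215),Q(107,322)),("far-y",P(32,112),Q(268,342)),("near-y",P(268,35),Q(245,570)),("near+y",P(365,160),Q(83,562))]: print(n,*tri(a,b),plane("top",b,42))
for z in(15,42): print(plane("top",Q(245,570),z))
print(t[215,199],t[235,199-20], t[215,205])
E
```

```text
upL(+y) [ 629.93  -192.92    70.621] 1.2680404405535106
upR [ 613.746 -258.11    73.633] 1.2562480312800024
lipL [ 538.076 -169.535   65.681] 9.51163497123845
lipR [ 526.49  -241.55    68.332] 1.618347077489149
far+y [638.009 243.909  44.688] 14.055021924541474 [633.037 248.897  42.   ]
far-y [625.699 190.018  38.668] 1.3895211082738266 [624.623 189.973  42.   ]
near-y [540.031 199.436  38.818] 3.2854663264910777 [540.96  197.859  42.   ]
near+y [545.221 258.535  33.94 ] 1.2912750554653076 [544.914 256.489  42.   ]
[543.494 201.964  15.   ]
[540.96  197.859  42.   ]
[ 58  77 104] [ 75  95 114] [ 58  75 102]
```

```bash
cat > ov.py <<'E'
from h import *
import sys
x,y,yaw=map(float,sys.argv[1:4])
def traypose(x,y,yaw):
    a,b=np.radians(yaw),np.radians(22)
    R=np.array([[np.cos(a),-np.sin(a),0],[np.sin(a),np.cos(a),0],[0,0,1]])@np.array([[np.cos(b),0,-np.sin(b)],[0,1,0],[np.sin(b),0,np.cos(b)]])
    return R,np.array([x,y,50.])
R,o=traypose(x,y,yaw)
pts={"rimin":[46,-32,11,46,32,11],"rimout":[49,-35,11,49,35,11],"lipin":[-35,-32,38,-35,32,38],"lipout":[-49,-35,38,-49,35,38],"fl":[-27,-27,3,31,-27,3],"fl2":[-27,27,3,31,27,3]}
out=[]
for n,(X,Y),f in(("scene",(218,155),"s.npy"),("top",(324,188),"t.npy")):
    im=np.load(f)[Y:Y+50,X:X+33]; im=((im-im.min())/(im.max()-im.min())*255).astype(np.uint8)
    big=cv2.resize(im,None,fx=12,fy=12,interpolation=cv2.INTER_CUBIC)
    for k,v in pts.items():
        q=proj(n,np.array(v).reshape(2,3)@R.T+o); q=(q-[X,Y]+.5)*12-.5
        cv2.line(big,*[tuple(int(round(c)) for c in p) for p in q],{"r":(0,0,255),"l":(0,200,0),"f":(255,100,0)}[k[0]],1)
    out.append(big)
cv2.imwrite(sys.argv[4],np.hstack(out))
E
python3 ov.py 580 -216 -12 pics/ov1.png
```

```text
(no output)
```

View pics/ov1.png

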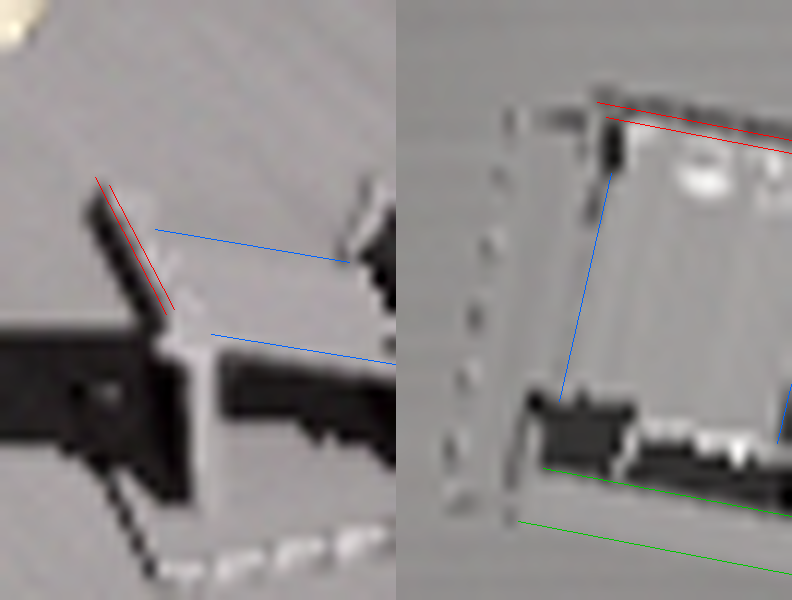

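The overlay matches the top view within about 0.5 px. I'll check the right-hand half too with a wider crop.

```bash
sed -i 's/X+33/X+50/; s/fx=12,fy=12/fx=8,fy=8/; s/)\*12-/)*8-/' ov.py; python3 ov.py 581 -214.5 -11.5 pics/ov2.png
```

```text
(no output)
```

View pics/ov2.png

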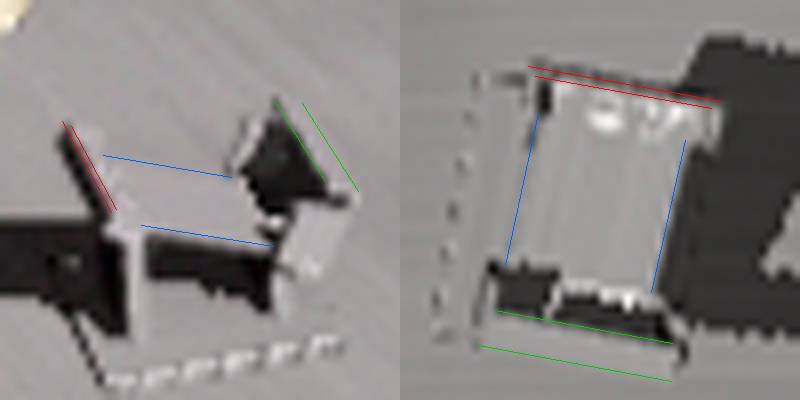

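Holder comes out at (580.5, -215), yaw -12°; pile centre (586, 223), yaw about -5°, top about 41 mm. Sizes and heights check out, so I'm moving above the pile.

```bash
cat > go.py <<'E'
from h import *
from scipy.spatial.transform import Rotation as Ro
from plant import sensors
import sys
# target: x y z(TCP) yaw tilt(deg, about tool y)
def rot(yaw,tilt):
    return Ro.from_euler('z',yaw,degrees=True).as_matrix()@np.diag([1.,-1,-1])@Ro.from_euler('y',tilt,degrees=True).as_matrix()
def show(p,R):
    s=sensors.read_state(); C=s["tcp_rot"]
    print("t",s["t"],"pos",s["ee_pos"],"F",s["ft_force"],"open",s["opening"],"grip",s["grasp_force"])
    print("shift tool mm",C.T@(np.array(p)-s["ee_pos"]),"rotvec",Ro.from_matrix(C.T@R).as_rotvec())
if __name__=="__main__":
    a=list(map(float,sys.argv[1:])); show(a[:3],rot(a[3],a[4]))
E
python3 -m pendant '[[0.026,-0.0263,0,0,0,0,0],[0.026,-0.0263,0,0,0,0,0],[0.026,-0.0263,0,0,0,0,0],[0.026,-0.0263,0,0,0,0,0],[0.026,-0.0263,0,0,0,0,0],[0.026,-0.0263,0,0,0,0,0],[0.026,-0.0263,0,0,0,0,0],[0.026,-0.0263,0,0,0,0,0]]'
python3 go.py 586 223 120 -5.2 0
```

```text
t: 1.17
ee_pos: [281.0, -281.2, 211.0]
tcp_rot: [[0.973, 0.229, 0.0], [0.229, -0.973, -0.001], [0.0, 0.001, -1.0]]
ft_force: [1.4, -0.3, 0.2]
opening: 85.4
grasp_force: 0.0
t 1.1667 pos [ 280.996 -281.196  211.037] F [ 1.407 -0.325  0.18 ] open 85.37568690930811 grip 0.0
shift tool mm [ 412.392 -420.961   90.852] rotvec [ 0.001 -0.     0.322]
```

```bash
python3 -m pendant '[[0.026,-0.0263,0,0,0,0,0],[0.026,-0.0263,0,0,0,0,0],[0.026,-0.0263,0,0,0,0,0],[0.026,-0.0263,0,0,0,0,0],[0.026,-0.0263,0,0,0,0,0],[0.026,-0.0263,0,0,0,0,0],[0.026,-0.0263,0,0,0,0,0],[0.026,-0.0263,0,0,0,0,0]]' >/dev/null
python3 -m pendant '[[0.025,-0.026,0,0,0,0,0],[0.025,-0.026,0,0,0,0,0],[0.025,-0.026,0,0,0,0,0],[0.025,-0.026,0,0,0,0,0],[0.025,-0.026,0,0,0,0,0],[0.025,-0.026,0,0,0,0,0],[0.025,-0.026,0,0,0,0,0],[0,0,0,0,0,0,0]]' >/dev/null
python3 -m pendant '[[0,0,0.01,0,0,0.08,0],[0,0,0.02,0,0,0.08,0],[0,0,0.03,0,0,0.08,0],[0,0,0.03,0,0,0.08,0],[0,0,0,0,0,0,0],[0,0,0,0,0,0,0]]'
python3 go.py 586 223 60 -5.2 0
```

```text
t: 3.0
ee_pos: [561.7, 186.7, 119.6]
tcp_rot: [[0.996, -0.086, -0.004], [-0.086, -0.996, -0.001], [-0.004, 0.001, -1.0]]
ft_force: [0.2, 1.0, 0.8]
opening: 85.3
grasp_force: 0.0
t 3.0 pos [561.676 186.674 119.64 ] F [0.154 1.043 0.807] open 85.32505853299743 grip 0.0
shift tool mm [ 21.358 -38.34   59.515] rotvec [0.001 0.004 0.005]
```

```bash
python3 -m pendant '[[0.0105,-0.019,0,0,0.002,0.003,0],[0.0105,-0.019,0,0,0.002,0.002,0],[0,0,0.03,0,0,0,0],[0,0,0.025,0,0,0,0],[0,0,0.005,0,0,0,0],[0,0,0,0,0,0,0],[0,0,0,0,0,0,0]]'
python3 go.py 586 223 16 -5.2 0
```

```text
t: 3.58
ee_pos: [588.9, 223.1, 62.9]
tcp_rot: [[0.996, -0.092, 0.006], [-0.092, -0.996, 0.0], [0.006, -0.001, -1.0]]
ft_force: [-0.3, -0.0, 0.5]
opening: 85.8
grasp_force: 0.0
t 3.5833 pos [588.894 223.114  62.944] F [-0.312 -0.     0.459] open 85.75855278859233 grip 0.0
shift tool mm [-3.173  0.412 46.924] rotvec [-0.001 -0.006 -0.002]
```

```bash
python3 -m pendant '[[-0.003,0,0.02,0,0,0,0],[0,0,0.015,0,0,0,0],[0,0,0.008,0,0,0,0],[0,0,0.0025,0,0,0,0],[0,0,0,0,0,0,0],[0,0,0,0,0,0,0]]' 40
python3 go.py 586 223 16 -5.2 0
```

```text
t: 4.08
ee_pos: [586.0, 223.5, 16.8]
tcp_rot: [[0.996, -0.093, 0.006], [-0.093, -0.996, 0.0], [0.006, -0.001, -1.0]]
ft_force: [-0.8, -0.4, 0.5]
opening: 85.3
grasp_force: 0.0
t 4.0833 pos [585.965 223.493  16.795] F [-0.828 -0.405  0.51 ] open 85.32208912956784 grip 0.0
shift tool mm [0.076 0.488 0.795] rotvec [-0.001 -0.006 -0.002]
```

```bash
python3 -m pendant '[[0,0,0,0,0,0,60],[0,0,0,0,0,0,80],[0,0,0,0,0,0,100],[0,0,0,0,0,0,120],[0,0,0,0,0,0,120],[0,0,0,0,0,0,120],[0,0,0,0,0,0,120],[0,0,0,0,0,0,120]]' 40
```

```text
t: 4.75
ee_pos: [586.7, 221.3, 19.2]
tcp_rot: [[0.996, -0.093, 0.008], [-0.093, -0.996, -0.003], [0.008, 0.002, -1.0]]
ft_force: [-4.5, -9.4, 20.2]
opening: 45.7
grasp_force: 18.7
```

Opening 45.7 mm with an upward push is not what a 60 mm pile should give, so I'm looking before doing anything else.

```bash
python3 - <<'E'
import cv2,numpy as np
from plant import cams
s=cams.snapshot("scene")[:,:,::-1];t=cams.snapshot("top")[:,:,::-1]
def c(im,x,y,w=65,h=97): return cv2.resize(np.clip(im[y:y+h,x:x+w]*1.5,0,255).astype(np.uint8),(400,597),interpolation=cv2.INTER_CUBIC)
cv2.imwrite("pics/g1.png",np.hstack([c(s,290,210),c(t,165,165)]))
E
```

```text
(no output)
```

View pics/g1.png

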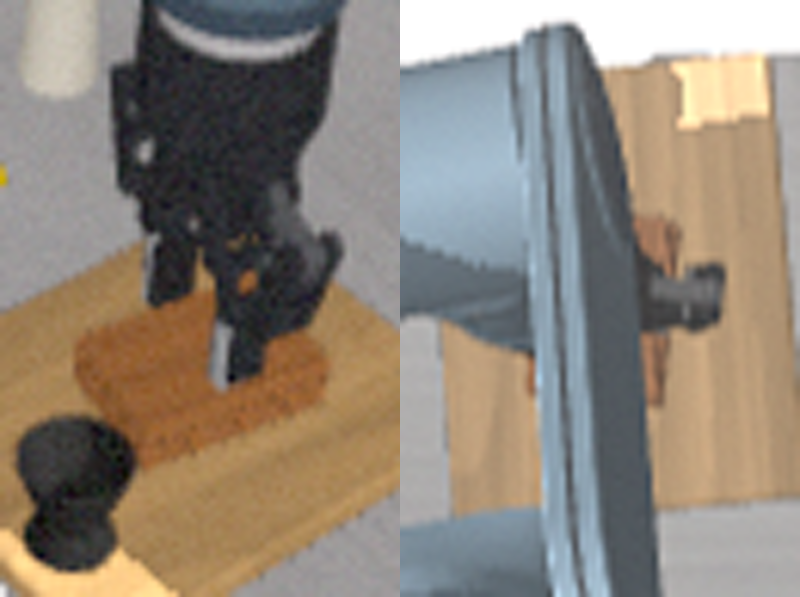

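The scene crop shows the fingertips at about (235,385) and (165,300), seemingly at or above the pile's top face. I'll work out the fingertip heights.

```bash
python3 - <<'E'
from h import *
S=lambda x,y:(290+x/6.15,210+y/6.15)
for p in((225,388),(262,375),(150,305),(188,298)):
    print(p,[plane("scene",S(*p),z).round(0) for z in(15,25,35,45)])
R=np.array([[.996,.093],[-.093,.996]])
for z in(15,42):
    c=np.array([[44,30],[44,-30],[-44,-30],[-44,30]])@R.T+[586,223]
    print(z,((proj("scene",np.c_[c,np.full(4,z)])-[290,210])*6.15).round(0).tolist())
from plant import sensors;s=sensors.read_state();print(s["ee_pos"],s["ft_force"],s["torque"],s["opening"],s["grasp_force"])
E
```

```text
(225, 388) [array([576., 233.,  15.]), array([583., 240.,  25.]), array([589., 248.,  35.]), array([596., 255.,  45.])]
(262, 375) [array([558., 235.,  15.]), array([565., 242.,  25.]), array([572., 250.,  35.]), array([579., 257.,  45.])]
(150, 305) [array([573., 176.,  15.]), array([580., 184.,  25.]), array([587., 192.,  35.]), array([594., 200.,  45.])]
(188, 298) [array([556., 181.,  15.]), array([563., 189.,  25.]), array([570., 197.,  35.]), array([577., 205.,  45.])]
15 [[138.0, 464.0], [66.0, 370.0], [242.0, 307.0], [319.0, 396.0]]
42 [[143.0, 418.0], [69.0, 324.0], [247.0, 261.0], [326.0, 350.0]]
[586.715 221.244  19.228] [-4.164 -9.762 20.175] [-1.318  0.787  0.028] 45.518792505418304 18.719863551668823
```

The tips are resting on top of the pile at about z=42 while TCP reads 19, so the real finger ends sit higher than the TCP reading suggests. I'll open and look at the pads in the open state.

```bash
python3 -m pendant '[[0,0,0,0,0,0,0],[0,0,0,0,0,0,0],[0,0,0,0,0,0,0],[0,0,0,0,0,0,0],[0,0,0,0,0,0,0],[0,0,0,0,0,0,0]]' 40
python3 - <<'E'
import cv2,numpy as np
from h import *
s=cams.snapshot("scene")[:,:,::-1]
w,h,x,y=90,70,280,220
o=cv2.resize(np.clip(s[y:y+h,x:x+w]*1.6,0,255).astype(np.uint8),None,fx=8,fy=8,interpolation=cv2.INTER_CUBIC)
cv2.imwrite("pics/g2.png",o)
R=np.array([[.996,.093],[-.093,.996]])
for z in(15,42):
    c=np.array([[44,30],[44,-30],[-44,-30],[-44,30]])@R.T+[586,223]
    print(z,((proj("scene",np.c_[c,np.full(4,z)])-[x,y]+.5)*8).round(0).tolist())
c=np.array([[11,42],[-11,42],[11,-42],[-11,-42]])@R.T+[586,223.4]
for z in(17,30,45,50): print(z,((proj("scene",np.c_[c,np.full(4,z)])-[x,y]+.5)*8).round(0).tolist())
E
```

```text
t: 5.35
ee_pos: [584.5, 223.5, 14.9]
tcp_rot: [[0.996, -0.093, 0.003], [-0.093, -0.996, -0.0], [0.003, 0.0, -1.0]]
ft_force: [-0.3, 0.3, 0.2]
opening: 85.7
grasp_force: 0.0
15 [[264.0, 528.0], [170.0, 405.0], [398.0, 323.0], [499.0, 439.0]]
42 [[270.0, 467.0], [174.0, 345.0], [406.0, 263.0], [508.0, 379.0]]
17 [[375.0, 516.0], [434.0, 493.0], [240.0, 347.0], [296.0, 327.0]]
30 [[379.0, 487.0], [438.0, 464.0], [242.0, 318.0], [299.0, 298.0]]
45 [[383.0, 453.0], [443.0, 430.0], [245.0, 285.0], [303.0, 265.0]]
50 [[385.0, 441.0], [445.0, 419.0], [246.0, 274.0], [304.0, 253.0]]
```

View pics/g2.png

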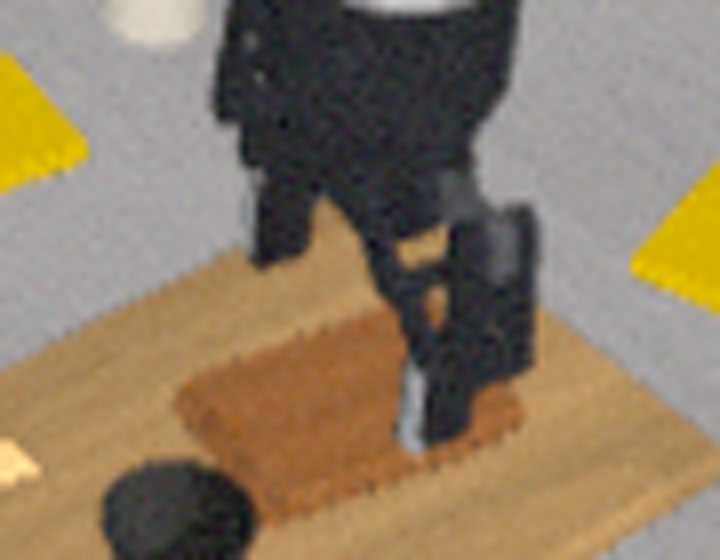

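The pile now looks thin, or shifted, in the scene view. I'll check whether the scene camera has moved by comparing static features against the first frame.

```bash
python3 - <<'E'
from h import *
for n,f in(("scene","s.npy"),("top","t.npy")):
    a=np.load(f).astype(np.float32).mean(2);b=np.mean([cams.snapshot(n).astype(np.float32) for _ in range(2)],0).mean(2)
    for (x,y,w,h) in((60,200,100,100),(190,180,80,80),(0,300,120,100),(400,300,120,100),(230,290,90,60),(360,230,60,60)):
        print(n,(x,y),cv2.phaseCorrelate(a[y:y+h,x:x+w].copy(),b[y:y+h,x:x+w].copy(),cv2.createHanningWindow((w,h),cv2.CV_32F)))
    print(cams.camera_model(n)["extrinsics"][:3,3])
    cv2.imwrite(f"pics/{n}_now.png",b)
    if n=="scene":
        im=cams.snapshot(n); hs=cv2.cvtColor(im,cv2.COLOR_RGB2HSV); np.save("now.npy",im)
        old=np.load("s.npy").astype(np.uint8)[:,:,::-1]
        for I in(old,im):
            g=I[255:295,298:352].astype(int); m=(g[:,:,0]-g[:,:,2]>50)
            d=g[:,:,0]/(g[:,:,2]+1)
            print("\n".join("".join("#" if v>2.2 else "." for v in r) for r in d))
E
```

```text
scene (60, 200) ((-0.011523624471649896, -0.08509467369013635), 0.9651901458740234)
scene (190, 180) ((-0.10685529041614927, -0.02699643331860102), 0.7196647900342942)
scene (0, 300) ((-0.008914800989131777, 0.038605641847375693), 0.9929270308812459)
scene (400, 300) ((-0.008951242309841234, 0.048342774386028964), 1.0205137747923534)
scene (230, 290) ((0.02494108604828682, -0.04390124705521714), 0.9750048954398544)
scene (360, 230) ((0.04766035932518875, 0.04556796277423203), 1.0045101414786444)
[1129.39   835.197  827.116]
.............................#####....................
..........................#########...................
.......................#############..................
....................#################.................
.................#####################................
.............##########################...............
...........#############################..............
.........################################.............
......###################################.............
....######################################............
....################
[... 3761 characters left out ...]
.............
......................................................
top (60, 200) ((0.0016098389715892836, -0.0005363665207980262), 0.6779077571868897)
top (190, 180) ((-0.5008392115562401, 0.12720923192394906), 0.2852261734008789)
top (0, 300) ((-0.2578589736226462, 0.04030899268634158), 0.5248836158116659)
top (400, 300) ((0.6113356999227832, -0.7962512078807293), 0.31416328557332357)
top (230, 290) ((-0.0414659327773208, 0.007961902211253147), 0.8318997015776458)
top (360, 230) ((-0.05858807123450305, 0.25237741154708004), 0.42598956876330907)
[ 424.578    9.304 1282.04 ][ WARN:0@1.342] global loadsave.cpp:1063 imwrite_ Unsupported depth image for selected encoder is fallbacked to CV_8U.
```

The camera hasn't moved, but the pile's silhouette is lower. I'll raise the arm clear and look properly.

```bash
python3 -m pendant '[[0,0,-0.01,0,0,0,0],[0,0,-0.02,0,0,0,0],[0,0,-0.04,0,0,0,0],[0,0,-0.04,0,0,0,0],[0,0,-0.04,0,0,0,0],[-0.02,0.03,-0.03,0,0,0,0],[-0.02,0.04,0,0,0,0,0],[-0.02,0.04,0,0,0,0,0]]'
python3 -m pendant '[[-0.02,0.04,0,0,0,0,0],[-0.02,0.04,0,0,0,0,0],[0,0,0,0,0,0,0]]' >/dev/null
python3 - <<'E'
import cv2,numpy as np
from h import *
s=np.mean([cams.snapshot("scene").astype(float) for _ in range(4)],0)[:,:,::-1];t=np.mean([cams.snapshot("top").astype(float) for _ in range(4)],0)[:,:,::-1]
np.save("s2.npy",s);np.save("t2.npy",t)
o=np.hstack([cv2.resize(np.clip(i[y:y+75,x:x+50]*1.6,0,255).astype(np.uint8),(400,600),interpolation=cv2.INTER_CUBIC) for i,x,y in((s,300,220),(t,174,180))])
cv2.imwrite("pics/p2.png",o)
E
```

```text
t: 6.32
ee_pos: [520.7, 127.6, 195.1]
tcp_rot: [[0.996, -0.091, 0.01], [-0.091, -0.996, -0.0], [0.01, -0.001, -1.0]]
ft_force: [0.7, -0.5, -0.6]
opening: 85.0
grasp_force: 0.0
```

View pics/p2.png

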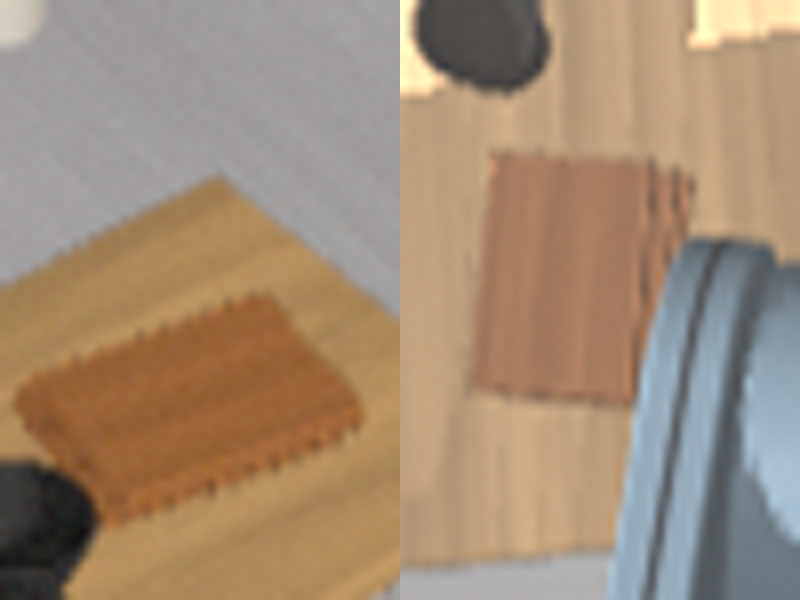

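Top crop: nothing is lost. The pile has been sheared sideways, with the top coaster's left edge at (490,152)→(472,392) and steps at x≈645, 667 and 690 on the right. A centred grip over the full height will square it up again. Measuring its envelope:

```bash
python3 - <<'E'
from h import *
T=lambda x,y:((x-399.5)/8-.5+174,(y+.5)/8-.5+180)
S=lambda x,y:((x+.5)/8-.5+300,(y+.5)/8-.5+220)
for n,p,z in(("topTL",(490,152),42),("topBL",(472,392),42),("topTR",(647,162),42),("topBR",(632,400),42),("midTR",(668,170),33),("botTR",(692,182),24)): print(n,plane("top",T(*p),z))
# scene corners of top face vs top-view corners
print(tri(S(265,293),T(632,400)),tri(S(362,400),T(472,392)),tri(S(18,390),T(647,162)))
s=np.load("t2.npy")[:,:,::-1]; r=s[200:206,180:214].mean(0); print(r.astype(int).tolist())
E
python3 go.py 586 229 100 -5.2 0
```

```text
topTL [633.981 260.966  42.   ]
topBL [545.815 266.259  42.   ]
topTR [629.307 203.532  42.   ]
topBR [541.875 208.359  42.   ]
midTR [627.67  197.186  33.   ]
botTR [624.464 189.612  24.   ]
(array([541.483, 209.375,  39.287]), np.float64(1.739910952780111)) (array([546.112, 266.309,  40.907]), np.float64(0.5176350515519984)) (array([632.052, 203.114,  35.743]), np.float64(4.4176528099492565))
[[118, 99, 78], [118, 99, 78], [118, 100, 78], [118, 100, 78], [120, 100, 79], [113, 84, 65], [101, 75, 58], [103, 76, 60], [106, 78, 61], [105, 77, 60], [107, 79, 61], [107, 79, 61], [104, 77, 60], [101, 75, 59], [99, 74, 58], [103, 77, 60], [105, 78, 60], [106, 78, 61], [106, 79, 61], [105, 78, 60], [104, 78, 61], [102, 76, 59], [101, 75, 59], [103, 76, 60], [107, 80, 62], [84, 65, 52], [104, 79, 62], [110, 84, 65], [88, 70, 56], [111, 85, 66], [103, 85, 68], [121, 102, 80], [126, 106, 82], [126, 105, 82]]
t 6.9667 pos [476.343  58.027 191.505] F [-0.37   0.813 -0.107] open 85.67377392519306 grip 0.0
shift tool mm [  93.231 -180.255   91.901] rotvec [-0.    -0.004 -0.001]
```

```bash
python3 -m pendant '[[0.018,-0.036,0,0,0,0,0],[0.018,-0.036,0,0,0,0,0],[0.018,-0.036,0,0,0,0,0],[0.018,-0.036,0.02,0,0,0,0],[0.018,-0.035,0.03,0,0,0,0],[0.003,0,0.03,0,0,-0.012,0],[0,0,0.01,0,0,0,0],[0,0,0,0,0,0,0]]' >/dev/null
python3 -m pendant '[[0,0,0.02,0,0,0,0],[0,0,0.02,0,0,0,0],[0,0,0,0,0,0,0],[0,0,0,0,0,0,0]]' 
python3 go.py 587 228.5 -6 -4.5 0
```

```text
t: 7.97
ee_pos: [580.4, 218.3, 69.0]
tcp_rot: [[0.997, -0.082, 0.003], [-0.082, -0.997, -0.001], [0.003, 0.0, -1.0]]
ft_force: [0.8, -0.5, -0.2]
opening: 85.3
grasp_force: 0.0
t 7.9667 pos [580.373 218.266  68.995] F [ 0.826 -0.485 -0.171] open 85.34613226161508 grip 0.0
shift tool mm [  5.524 -10.766  75.01 ] rotvec [ 0.    -0.003 -0.004]
```

```bash
python3 -m pendant '[[0.0055,-0.0108,0,0,0,0,0],[0,0,0.02,0,0,0,0],[0,0,0.02,0,0,0,0],[0,0,0.015,0,0,0,0],[0,0,0,0,0,0,0],[0,0,0,0,0,0,0]]' 
python3 go.py 587 228.5 -6 -4.5 0
```

```text
t: 8.47
ee_pos: [587.9, 228.9, 14.7]
tcp_rot: [[0.997, -0.082, 0.005], [-0.082, -0.997, -0.0], [0.005, -0.0, -1.0]]
ft_force: [0.3, -0.4, 1.3]
opening: 85.1
grasp_force: 0.0
t 8.4667 pos [587.942 228.944  14.715] F [ 0.292 -0.431  1.268] open 85.05593514116866 grip 0.0
shift tool mm [-1.006  0.523 20.71 ] rotvec [-0.    -0.005 -0.003]
```

```bash
python3 -m pendant '[[-0.001,0,0.006,0,0,0,0],[0,0,0.004,0,0,0,0],[0,0,0,0,0,0,0]]' | grep -E 'pos|ft'
python3 -m pendant '[[0,0,0.005,0,0,0,0],[0,0,0.002,0,0,0,0],[0,0,0,0,0,0,0],[0,0,0,0,0,0,0]]'| grep -E 'pos|ft'
```

```text
ee_pos: [586.5, 229.2, 3.6]
ft_force: [0.7, 0.6, 0.7]
ee_pos: [586.2, 229.2, -4.0]
ft_force: [-0.5, 0.6, -0.1]
```

```bash
python3 -m pendant '[[0,0,0.003,0,0,0,0],[0,0,0,0,0,0,0],[0,0,0,0,0,0,0]]' | grep -E 'pos|ft'
python3 -m pendant '[[0,0,0,0,0,0,30],[0,0,0,0,0,0,40],[0,0,0,0,0,0,50],[0,0,0,0,0,0,60]]' 30
```

```text
ee_pos: [586.2, 229.2, -7.0]
ft_force: [-0.0, 0.7, 0.5]
t: 9.63
ee_pos: [586.6, 228.9, -6.5]
tcp_rot: [[0.997, -0.081, 0.004], [-0.081, -0.997, -0.001], [0.004, 0.001, -1.0]]
ft_force: [-0.8, -1.4, 2.3]
opening: 65.1
grasp_force: 1.5
```

```bash
python3 -m pendant '[[0,0,0,0,0,0,75],[0,0,0,0,0,0,85],[0,0,0,0,0,0,100],[0,0,0,0,0,0,100],[0,0,0,0,0,0,100]]' 40
```

```text
t: 10.05
ee_pos: [586.8, 228.9, -6.2]
tcp_rot: [[0.997, -0.081, 0.005], [-0.081, -0.997, -0.001], [0.005, 0.0, -1.0]]
ft_force: [-1.8, -2.6, 4.8]
opening: 59.0
grasp_force: 44.8
```

Gripped at about 60 mm, so the pile is squared up. Lifting and travelling towards the holder.

```bash
python3 -m pendant '[[0,0,-0.01,0,0,0,100],[0,0,-0.02,0,0,0,100],[0,0,-0.03,0,0,0,100],[0,0,-0.035,0,0,0,100],[0,0,-0.035,0,0,0,100],[0,0,-0.03,0,0,0,100],[0,0,0,0,0,0,100],[0,0,0,0,0,0,100]]' 50
python3 go.py 560 -195 155 -12 0
```

```text
t: 10.72
ee_pos: [586.9, 230.0, 155.8]
tcp_rot: [[0.997, -0.081, 0.009], [-0.081, -0.997, 0.001], [0.009, -0.002, -1.0]]
ft_force: [-0.2, 0.2, -2.1]
opening: 59.2
grasp_force: 55.3
t 10.7167 pos [586.912 229.959 155.814] F [-0.22   0.195 -2.149] open 59.24434779511106 grip 55.346257612109184
shift tool mm [  7.535 425.744   0.095] rotvec [-0.002 -0.008  0.128]
```

```bash
python3 -m pendant '[[0,0.02,0,0,0,0,100],[0,0.03,0,0,0,0,100],[0,0.035,0,0,0,0,100],[0,0.035,0,0,0,0,100],[0,0.035,0,0,0,0,100],[0,0.035,0,0,0,0,100],[0,0.035,0,0,0,0,100],[0,0.035,0,0,0,0,100]]' >/dev/null
python3 -m pendant '[[0,0.035,0,0,0,0,100],[0,0.035,0,0,0,0,100],[0,0.035,0,0,0,0,100],[0,0.025,0,0,0,0,100],[0.003,0.015,0,0,0,0.06,100],[0.003,0.005,0,0,0,0.065,100],[0,0,0,0,0,0,100],[0,0,0,0,0,0,100]]'
python3 go.py 560 -195 155 -12 0
cat > look.py <<'E'
from h import *
import sys
s=np.mean([cams.snapshot("scene").astype(float) for _ in range(2)],0); np.save(sys.argv[1]+".npy",s)
r=s[:,:,0]/(s[:,:,2]+1); m=((r>2.0)&(s[:,:,0]>60)).astype(np.uint8); 
x0,y0,x1,y1=map(int,sys.argv[2:6]); w=np.zeros_like(m); w[y0:y1,x0:x1]=m[y0:y1,x0:x1]
n,l,st,c=cv2.connectedComponentsWithStats(w)
for i in range(1,n):
    if st[i,4]>25: print("blob",st[i],c[i])
print("\n".join("".join("#" if v else "." for v in row) for row in w[y0:y1,x0:x1]) if len(sys.argv)>6 else "")
E
python3 look.py L0 190 100 300 215
```

```text
t: 12.05
ee_pos: [557.1, -179.5, 151.4]
tcp_rot: [[0.979, -0.204, 0.001], [-0.204, -0.979, 0.002], [0.001, -0.002, -1.0]]
ft_force: [0.6, -0.2, -1.4]
opening: 59.2
grasp_force: 55.3
t 12.05 pos [ 557.082 -179.501  151.415] F [ 0.578 -0.246 -1.423] open 59.23023131695291 grip 55.28913617134094
shift tool mm [ 6.018 14.572 -3.611] rotvec [-0.002 -0.001  0.004]
blob [236 138  17  19 243] [244.753 146.444]
blob [261 139   9  14  90] [264.778 146.922]
```

```bash
python3 -m pendant '[[0,0,0,0,0.08,0,100],[0,0,0,0,0.08,0,100],[0,0,0,0,0.08,0,100],[0,0,0,0,0.08,0,100],[0,0,0,0,0.08,0,100],[0,0,0,0,0.08,0,100],[0,0,0,0,0.08,0,100],[0,0,0,0,0.05,0,100]]' >/dev/null
python3 -m pendant '[[0,0,0,0,0,0,100],[0,0,0,0,0,0,100],[0,0,0,0,0,0,100]]'
python3 look.py L1 180 90 310 215 1
python3 - <<'E'
from h import *
from go import rot
from plant import sensors
c=np.array([[a,b,d] for a in(-44,44) for b in(-30,30) for d in(0,-27)])
s=sensors.read_state()
for nm,p,R in(("L0",np.array([557.1,-179.5,151.4]),rot(-12,0)),("L1",s["ee_pos"],s["tcp_rot"])):
  for h,off in(("tool",p-21.4*R[:,2]),("world",p+[0,0,21.4])):
    q=proj("scene",off+c@R.T); print(nm,h,q.min(0),q.max(0),"ctr",proj("scene",off+R@[0,0,-13.5])[0]); 
    if nm=="L1": print(q.round(1).tolist())
E
```

```text
t: 13.07
ee_pos: [558.8, -179.9, 153.9]
tcp_rot: [[0.8, -0.204, 0.564], [-0.166, -0.979, -0.117], [0.576, 0.0, -0.817]]
ft_force: [0.5, 0.4, -0.2]
opening: 59.1
grasp_force: 55.3
blob [243 134  21  19 229] [252.415 142.55 ]
blob [265 147  10  12  66] [269.364 153.015]
..................................................................................................................................
..................................................................................................................................
..................................................................................................................................
..................................................................................................................................
..................................................................................................................................
..................................................................................................................................
.............................................
[... 15367 characters left out ...]
.............................................
..................................................................................................................................
L0 tool [235.408 135.063] [269.767 156.782] ctr [252.527 145.698]
L0 world [235.408 135.063] [269.767 156.782] ctr [252.527 145.698]
L1 tool [241.162 131.887] [275.116 159.57 ] ctr [258.132 145.813]
[[270.2, 159.6], [275.1, 152.4], [263.6, 150.3], [268.4, 143.3], [247.2, 148.5], [252.2, 141.0], [241.2, 139.2], [245.9, 131.9]]
L1 world [237.177 131.299] [271.284 159.116] ctr [254.224 145.293]
[[266.4, 159.1], [271.3, 151.9], [259.9, 149.8], [264.6, 142.7], [243.1, 148.0], [248.1, 140.4], [237.2, 138.7], [241.9, 131.3]]
```

The scene blob (x 243–275) fits the offset along the tool axis (241–275), so the pile's underside is 21 mm behind TCP. Next, checking the top camera against the robot.

```bash
python3 - <<'E'
from h import *
from plant import sensors
t=np.mean([cams.snapshot("top").astype(float) for _ in range(3)],0)
r=t[:,:,0]/(t[:,:,2]+1); m=(r>1.35).astype(np.uint8); w=np.zeros_like(m); w[180:250,310:380]=m[180:250,310:380]
n,l,st,c=cv2.connectedComponentsWithStats(w)
for i in range(1,n):
    if st[i,4]>15: print("blob",st[i],c[i])
print("\n".join("".join("#" if v else "." for v in row) for row in w[190:235,322:372]))
s=sensors.read_state();p,R=s["ee_pos"],s["tcp_rot"]
c=np.array([[a,b,d] for a in(-44,44) for b in(-30,30) for d in(0,-27)])
print(proj("top",p-21.4*R[:,2]+c@R.T).round(1).tolist())
E
```

```text
blob [333 205  26  28 556] [344.89  217.856]
..................................................
..................................................
..................................................
..................................................
..................................................
..................................................
..................................................
..................................................
..................................................
..................................................
..................................................
..................................................
..................................................
..................................................
..................................................
.............#####................................
.............##########...........................
.............################.....................
.............#####################................
............########################..............
............#######################
[... 668 characters left out ...]
..........
...........#######################................
............######################................
...............##################.................
................#################.................
................#################.................
.................###############..................
..................##############..................
.....................##########...................
............................##....................
..................................................
..................................................
[[327.5, 232.7], [327.6, 237.8], [349.6, 236.9], [350.2, 242.1], [334.7, 203.7], [334.9, 208.4], [357.6, 208.0], [358.4, 212.8]]
```

Top-view blob's upper edge is about row 204.5 against 203.7 predicted, and the columns agree to 0.3 px. So the pile sits about 1.5 mm low in tool x. Planning the insertion in tray coordinates.

```bash
cat > plan.py <<'E'
from go import *
# args: phi(deg steeper), Bx, Bz (pile lower-bottom edge in tray xz, mm)
ph,bx,bz=map(float,sys.argv[1:4])
TO=np.array([580.5,-215,50.]);YAW=-12;DX=-1.5;H=21.4
def pose(ph,bx,bz):
    R=rot(YAW,22+ph); a,b=np.radians(YAW),np.radians(22)
    X=np.array([np.cos(b)*np.cos(a),np.cos(b)*np.sin(a),np.sin(b)]);Z=np.array([-np.sin(b)*np.cos(a),-np.sin(b)*np.sin(a),np.cos(b)])
    return TO+bx*X+bz*Z+(44-DX)*R[:,0]+H*R[:,2],R,X,Z
p,R,X,Z=pose(ph,bx,bz); show(p,R)
s=sensors.read_state();C=s["tcp_rot"];B=s["ee_pos"]-(44-DX)*C[:,0]-H*C[:,2]-TO
Yt=np.cross(Z,X); print("now: phi",np.degrees(np.arcsin(C[2,0]))-22,"yaw",np.degrees(np.arctan2(-C[0,1]*-1,-C[1,1])),"B tray x,y,z",B@X,B@Yt,B@Z)
f=s["ft_force"]; print("F tray",f@X,f@Yt,f@Z)
E
python3 plan.py 13 0 16
```

```text
t 13.3167 pos [ 558.866 -180.118  153.599] F [-0.193 -0.392 -1.859] open 59.10662383817622 grip 55.28574161231518
shift tool mm [ 12.496  29.92  106.942] rotvec [-0.002 -0.003  0.003]
now: phi 13.191126808068923 yaw -11.764873371090916 B tray x,y,z -36.718036884544894 29.418808961712212 117.15158122873875
F tray -0.7962283652404091 -0.42397271012849486 -1.6832806829515854
```

```bash
python3 -m pendant '[[0.004,0.01,0,0,0,0,100],[0.004,0.01,0,0,0,0,100],[0.0045,0.01,0,0,0,0.003,100],[0,0,0.02,0,0,0,100],[0,0,0.03,0,0,0,100],[0,0,0.015,0,0,0,100],[0,0,0,0,0,0,100],[0,0,0,0,0,0,100]]' >/dev/null
python3 plan.py 13 0 16
```

```text
t 13.9833 pos [ 598.596 -219.943  106.538] F [ 0.504 -0.258 -1.507] open 59.24049261872972 grip 55.26749353855848
shift tool mm [ 1.26  -0.968 41.386] rotvec [-0.003 -0.002 -0.002]
now: phi 13.09301733442095 yaw -11.99647245844756 B tray x,y,z -10.620535547753075 -1.049079241146489 55.94134091554257
F tray -0.05780931113484468 -0.1480634449856426 -1.602290103382352
```

```bash
python3 -m pendant '[[0.001,-0.001,0.015,0,0,0,100],[0,0,0.015,0,0,0,100],[0,0,0.008,0,0,0,100],[0,0,0.003,0,0,0,100],[0,0,0,0,0,0,100],[0,0,0,0,0,0,100]]' >/dev/null
python3 plan.py 13 -30 6.5
```

```text
t 14.4833 pos [ 622.888 -223.539   75.449] F [-0.583 -0.834 -1.092] open 59.2209525161032 grip 55.25703024119139
shift tool mm [-32.302   0.486   4.225] rotvec [-0.002 -0.004 -0.001]
now: phi 13.247763441845656 yaw -11.967064780425934 B tray x,y,z 0.428596689660778 0.4476392535013288 17.8031847141955
F tray -0.7765553379074795 -0.936475250250518 -0.8635744312132133
```

```bash
python3 -m pendant '[[-0.008,0.0005,0.0015,0,0,0,100],[-0.008,0,0.0015,0,0,0,100],[-0.008,0,0.0015,0,0,0,100],[-0.004,0,0.001,0,0,0,100],[0,0,0,0,0,0,100],[0,0,0,0,0,0,100]]' >/dev/null
python3 plan.py 13 -38.5 4.5
```

```text
t 14.9833 pos [ 603.486 -219.843   54.665] F [ 1.588 -0.461 -1.568] open 58.9959312751811 grip 55.28556514531374
shift tool mm [-12.914   0.05   -1.352] rotvec [-0.002 -0.004 -0.001]
now: phi 13.239899514171121 yaw -11.98153255941771 B tray x,y,z -25.664031831595985 0.04198625705872187 5.935496387710386
F tray 0.9419234091255116 -0.12083291563595269 -2.071664283887177
```

```bash
python3 -m pendant '[[-0.004,0,-0.0005,0,0,0,100],[-0.003,0,-0.0005,0,0,0,100],[-0.002,0,0,0,0,0,100],[0,0,0,0,0,0,100],[0,0,0,0,0,0,100]]' >/dev/null
python3 plan.py 13 -39.5 4.5
```

```text
t 15.4 pos [ 595.763 -217.911   49.583] F [ 0.38   0.496 -1.293] open 59.13187597813916 grip 55.285368002951145
shift tool mm [-4.457  0.327 -1.138] rotvec [-0.002 -0.003 -0.001]
now: phi 13.194230642693867 yaw -11.962003079308243 B tray x,y,z -34.93643919143313 0.3117456645326135 4.243234905694571
F tray -0.2357743088572036 0.5636386013994696 -1.2996173797031556
```

```bash
python3 -m pendant '[[-0.002,0.0003,-0.0005,0,0,0,100],[-0.001,0,0,0,0,0,100],[0,0,0,0,0,0,100],[0,0,0,0,0,0,100]]' | grep ft
python3 plan.py 13 -39.5 4.5
python3 -m pendant '[[-0.001,0,0,0,0,0,100],[0,0,0,0,0,0,100],[0,0,0,0,0,0,100]]' | grep ft
python3 -m pendant '[[-0.001,0,0,0,0,0,100],[0,0,0,0,0,0,100],[0,0,0,0,0,0,100]]' | grep ft
python3 plan.py 13 -39.5 4.5
```

```text
ft_force: [-0.6, -1.0, -2.1]
t 15.7333 pos [ 592.858 -217.553   47.938] F [-0.558 -1.    -2.096] open 59.21938245427079 grip 55.28557933866978
shift tool mm [-1.127  0.072 -0.801] rotvec [-0.002 -0.003 -0.001]
now: phi 13.168895126786317 yaw -11.962170628901662 B tray x,y,z -38.25146057444056 0.05976419588935879 3.832313763004649
F tray -1.0985116613875183 -1.0946410127187678 -1.8171904714166651
ft_force: [-0.2, -0.2, -1.2]
ft_force: [-0.6, -0.1, -0.6]
t 16.2333 pos [ 591.251 -217.155   46.801] F [-0.604 -0.09  -0.644] open 58.94165136345582 grip 55.28596803545952
shift tool mm [ 0.88   0.125 -0.777] rotvec [-0.002 -0.003 -0.001]
now: phi 13.170709240260116 yaw -11.956935644181845 B tray x,y,z -40.21120431557613 0.10971140350620469 3.396524511476191
F tray -0.771840970807118 -0.21354313674658212 -0.38321868659285924
```

```bash
for i in 1; do python3 -m pendant '[[-0.001,0,0,0,0,0,100],[0,0,0,0,0,0,100],[0,0,0,0,0,0,100]]' | grep ft
python3 plan.py 13 -39.5 4.5 | tail -2
python3 -m pendant '[[-0.001,0,0,0,0,0,100],[0,0,0,0,0,0,100],[0,0,0,0,0,0,100]]' | grep ft
python3 plan.py 13 -39.5 4.5|tail -2; done
```

```text
ft_force: [0.2, -0.4, -1.7]
now: phi 13.169655699113534 yaw -11.958495158923217 B tray x,y,z -41.20352037275768 0.09998990115016065 3.168711933812802
F tray -0.3613452264600025 -0.37304511594612505 -1.7260733810097064
ft_force: [0.3, 0.5, -2.1]
now: phi 13.170090011643495 yaw -11.96050156505712 B tray x,y,z -42.173626138872905 0.08757698119730056 2.941455754860772
F tray -0.5751613088997254 0.5650797598461513 -2.0427285865995763
```

```bash
python3 -m pendant '[[-0.001,0,0,0,0,0,100],[0,0,0,0,0,0,100],[0,0,0,0,0,0,100]]' | grep ft
python3 plan.py 13 -39.5 4.5 | tail -2
python3 -m pendant '[[-0.001,0,0,0,0,0,100],[0,0,0,0,0,0,100],[0,0,0,0,0,0,100]]' | grep ft
python3 plan.py 13 -39.5 4.5|tail -2
```

```text
ft_force: [-0.1, 0.2, -1.5]
now: phi 13.179435064474298 yaw -11.963809004103704 B tray x,y,z -43.04217786788595 0.022918964470479856 2.7518661275961205
F tray -0.6989045297153065 0.1309354475519605 -1.30604823545402
ft_force: [2.7, 0.9, -0.3]
now: phi 13.244896204883688 yaw -11.96063876008479 B tray x,y,z -43.22195806905074 -0.06268444753400919 2.732404516655459
F tray 2.207064503684037 1.4078540787515963 -1.2061890107208948
```

The lower end met the lower wall (Fx +2.7 N), so tray x is off by -3.3 mm. I'll correct for that and work out the swing-down rows.

```bash
sed -i 's/^p,R,X,Z=pose/TO=TO-3.3*pose(0,0,0)[2]\np,R,X,Z=pose/' plan.py
cat > swing.py <<'E'
import sys; sys.argv=["x","13","-39.4","3.5"]
from plan import *
pp=None
for ph in(13,11,9,7,5,3,1,0):
    p,R,_,_=pose(ph,-45.4+27*np.sin(np.radians(ph)),3.5)
    if pp is not None: print(ph,"shift",pR.T@(p-pp),"turn",Ro.from_matrix(pR.T@R).as_rotvec())
    pp,pR=p,R
E
python3 swing.py
```

```text
t 17.2333 pos [ 588.717 -216.795   45.122] F [ 2.736  0.858 -0.292] open 59.417875775367996 grip 55.29112435877323
shift tool mm [ 0.592 -0.048 -0.433] rotvec [-0.002 -0.004 -0.001]
now: phi 13.244896204883688 yaw -11.96063876008479 B tray x,y,z -39.921958069050746 -0.06268444753402429 2.7324045166554574
F tray 2.207064503684037 1.4078540787515963 -1.2061890107208948
11 shift [-1.673 -0.     1.368] turn [ 0.    -0.035  0.   ]
9 shift [-1.686  0.     1.398] turn [ 0.    -0.035 -0.   ]
7 shift [-1.696 -0.     1.429] turn [-0.    -0.035  0.   ]
5 shift [-1.705  0.     1.461] turn [-0.    -0.035 -0.   ]
3 shift [-1.711 -0.     1.493] turn [ 0.    -0.035 -0.   ]
1 shift [-1.715 -0.     1.526] turn [ 0.    -0.035  0.   ]
0 shift [-0.852  0.     0.783] turn [ 0.    -0.017 -0.   ]
```

```bash
python3 -m pendant '[[0.0015,0,-0.0007,0,0,0,100],[0,0,0,0,0,0,100],[-0.0017,0,0.0014,0,-0.035,0,100],[-0.0017,0,0.0014,0,-0.035,0,100],[0,0,0,0,0,0,100],[0,0,0,0,0,0,100],[0,0,0,0,0,0,100]]' | grep ft
python3 plan.py 9 -41.2 3.5
```

```text
ft_force: [1.9, 0.0, -0.8]
t 17.8167 pos [ 587.577 -215.778   41.613] F [ 1.918  0.02  -0.772] open 59.2005696736746 grip 55.30807849019766
shift tool mm [0.342 0.71  0.144] rotvec [-0.004 -0.006 -0.   ]
now: phi 9.357868020178643 yaw -11.914528293308075 B tray x,y,z -41.647804077431715 0.6527127454648041 3.286497898948502
F tray 1.4458466791298046 0.4183515842277115 -1.417096403733222
```

```bash
python3 -m pendant '[[-0.0013,0.0006,0.0014,0,-0.035,0,100],[-0.0015,0,0.0015,0,-0.035,0,100],[0,0,0,0,0,0,100],[0,0,0,0,0,0,100],[0,0,0,0,0,0,100]]' | grep ft
python3 plan.py 5 -43.0 3.5
```

```text
ft_force: [-0.9, 0.6, -2.0]
t 18.2333 pos [ 586.267 -215.89    37.491] F [-0.898  0.562 -1.961] open 59.41856357354029 grip 55.31794153153896
shift tool mm [0.169 0.329 0.088] rotvec [-0.004 -0.006 -0.001]
now: phi 5.332064276343452 yaw -11.918939365852438 B tray x,y,z -43.27608169548072 0.26475851791578514 3.2988071658172937
F tray -1.6576704953687422 0.36342453108685513 -1.4451861361994895
```

```bash
python3 -m pendant '[[-0.0015,0,0.0015,0,-0.035,0,100],[0,0,0,0,0,0,100],[-0.0015,0,0.0015,0,-0.035,0,100],[0,0,0,0,0,0,100],[0,0,0,0,0,0,100],[0,0,0,0,0,0,100]]' | grep ft
python3 plan.py 0 -45.4 3.3
```

```text
ft_force: [-0.0, -0.6, -1.1]
t 18.7333 pos [ 584.93  -215.708   33.527] F [-0.019 -0.626 -1.077] open 58.946589183697235 grip 55.318204052746296
shift tool mm [-1.21   0.232  1.119] rotvec [-0.004 -0.023  0.   ]
now: phi 1.3212403841945246 yaw -11.902023843567308 B tray x,y,z -44.69789088858771 0.13641707517029283 3.3929000433828707
F tray -0.3006230927711564 -0.6160656686977674 -1.0404913398228228
```

```bash
python3 -m pendant '[[-0.0006,0,0.0009,0,-0.022,0,100],[0,0,0,0,0,0,100],[0,0,0,0,0,0,100]]' | grep ft
python3 plan.py 0 -45.0 3.0|tail -2
python3 -m pendant '[[0,0,0.0007,0,0,0,100],[0,0,0,0,0,0,100],[0,0,0,0,0,0,100]]' | grep ft
python3 plan.py 0 -45.0 3.0
```

```text
ft_force: [-0.3, 0.9, -0.5]
now: phi 0.08366896496844589 yaw -11.904517175343639 B tray x,y,z -44.30353375976119 -0.17108300935897355 3.596708632874256
F tray -0.6540958948430979 0.8487952061330062 -0.2693920199752631
ft_force: [-2.3, 1.6, 2.3]
t 19.2333 pos [ 585.109 -216.012   32.249] F [-2.309  1.649  2.319] open 58.9767022397969 grip 55.83284351974726
shift tool mm [-0.525 -0.031  0.174] rotvec [-0.003 -0.001  0.   ]
now: phi 0.046683693359550915 yaw -11.928606799401766 B tray x,y,z -44.49215445959155 -0.10275538349029852 3.1366382282542826
F tray -1.5429787009197216 1.1325949385116159 3.1241547992648004
```

```bash
python3 -m pendant '[[0,0,0.0006,0,0,0,100],[0,0,0,0,0,0,100],[0,0,0,0,0,0,100]]' | grep ft
python3 plan.py 0 -45.0 3.0
python3 look.py L2 200 160 280 210 1 | grep -E 'blob|#'
```

```text
ft_force: [-8.3, 2.0, 9.6]
t 19.4833 pos [ 585.151 -215.98    32.21 ] F [-8.252  2.049  9.609] open 59.352359436169486 grip 56.84510216116905
shift tool mm [-0.543  0.009  0.125] rotvec [-0.003 -0.001  0.   ]
now: phi 0.04358245686571394 yaw -11.91466483505564 B tray x,y,z -44.47304281489278 -0.07401015845322992 3.0902867751554925
F tray -4.279213580727534 0.2884361509552952 12.093060640272054
blob [229 167  19  17 216] [237.634 174.241]
blob [251 176   8  10  30] [253.667 179.667]
..............................###...............................................
..............................########..##......................................
..............................###############...................................
.............................###################................................
.............................###################................................
.............................###################................................
.............................##################.................................
..............................################
[... 225 characters left out ...]
...##############........####.......................
................................#############........#####......................
................................############........#######.....................
.................................###########........##..........................
.....................................#######........##..........................
.....................................######........###..........................
.......................................####........##...........................
...................................................##...........................
...................................................#............................
```

Seated flat on the floor (12 N normal, tilt about 0°). Easing off, releasing and backing straight out.

```bash
python3 -m pendant '[[0,0,-0.0006,0,0,0,100],[0,0,0,0,0,0,90],[0,0,0,0,0,0,75],[0,0,0,0,0,0,60],[0,0,0,0,0,0,40],[0,0,0,0,0,0,20],[0,0,0,0,0,0,0],[0,0,0,0,0,0,0]]' 20
python3 -m pendant '[[0,0,0,0,0,0,0],[0,0,0,0,0,0,0],[0,0,-0.01,0,0,0,0],[0,0,-0.01,0,0,0,0],[0,0,-0.02,0,0,0,0],[0,0,-0.03,0,0,0,0],[0,0,-0.03,0,0,0,0],[0,0,-0.03,0,0,0,0]]'
python3 -m pendant '[[0,0,-0.03,0,0,0,0],[-0.02,0.02,-0.03,0,0,0,0],[-0.02,0.03,-0.03,0,0,0,0],[-0.02,0.03,0,0,0,0,0],[-0.02,0.03,0,0,0,0,0],[-0.02,0.03,0,0,0,0,0],[-0.02,0.03,0,0,0,0,0],[0,0,0,0,0,0,0]]' |grep -E "pos|ft"
python3 - <<'E'
from h import *
import cv2
def av(n): return np.mean([cams.snapshot(n).astype(float) for _ in range(4)],0)[:,:,::-1]
s=av("scene");t=av("top");np.save("s3.npy",s);np.save("t3.npy",t)
o=np.hstack([cv2.resize(np.clip(i[y:y+75,x:x+50]*1.1,0,255).astype(np.uint8),(400,600),interpolation=cv2.INTER_CUBIC) for i,x,y in((s,218,140),(t,324,175))])
cv2.imwrite("pics/end.png",o)
E
```

```text
t: 20.25
ee_pos: [585.6, -216.5, 32.3]
tcp_rot: [[0.907, -0.207, 0.368], [-0.193, -0.978, -0.075], [0.376, -0.003, -0.927]]
ft_force: [0.4, 0.0, 0.4]
opening: 85.3
grasp_force: 0.0
t: 20.92
ee_pos: [536.7, -206.3, 154.7]
tcp_rot: [[0.907, -0.207, 0.368], [-0.193, -0.978, -0.076], [0.375, -0.002, -0.927]]
ft_force: [-0.4, 0.6, -0.8]
opening: 85.5
grasp_force: 0.0
ee_pos: [360.4, -345.0, 188.5]
ft_force: [-0.2, -0.8, -0.7]
```

View pics/end.png

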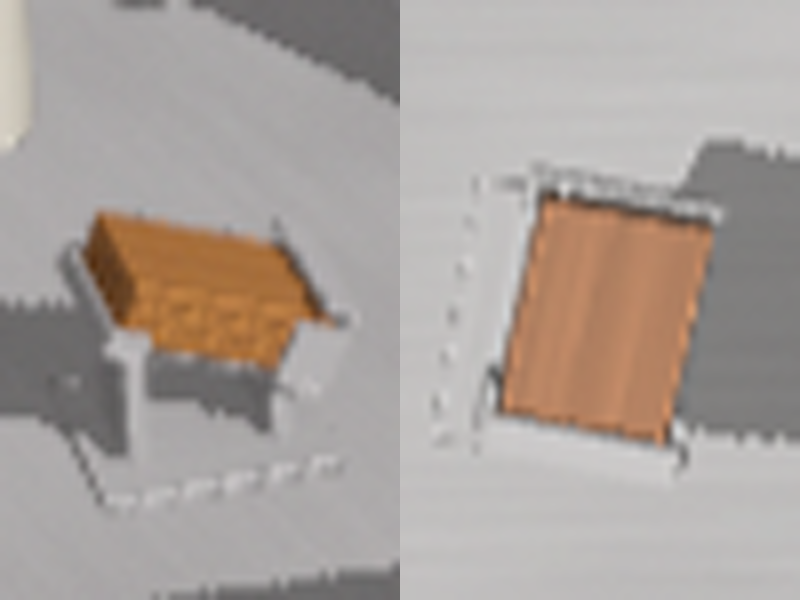

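The pile lies square in the holder: scene crop (85,215)–(330,330), top crop (500,200)–(715,440). Its lower end is under the lip and its upper end is behind the rim, so I'm handing it in.

```bash
python3 -c "
from plant import order;print(order.sign_off())"
```

```text
the job is handed in; nothing more can be done
None
```

All three coasters lie flat in the holder with their lower end under the lip, handed in at about 22 s; my first grip closed too high and sheared the pile on the board, and the second squared it up.

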